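# Close the centrifuge and start a run

## Task

Start the small bench centrifuge by pressing with the fingertips: first push its open blue lid down until it is fully shut (do not lift it any further open), then on the grey control pad press the green-marked far end of the white power rocker until it has rocked right over, and last press the green start key fully down, hold it for a moment and let go. Keep to that order, do not press the red stop key, and leave the tube rack, the dishes, the storage box and the jar where they stand; nothing is to be picked up.

Things in the scene. Friction and masses are not known exactly. Their poses are not given: they have to be found in the camera images.
- centrifuge: white bench centrifuge, fixed to the bench, 200 mm (its x) by 170 mm (its y) by 90 mm high, blue lid on top. Origin: centre of its underside; its x points from its front to its hinge side. Its place varies, and its yaw by up to 0.35 rad from the world axes.
- lid (a joint): lid angle in rad: 0 fully shut (flush on the body, level), grows as it opens; starts half open at 0.35 to 0.75. A stiff friction hinge (about 1.5 to 3 N pushes it down 85 to 110 mm from the hinge) holds it wherever it is left, shut included.
- lid_hinge (a point): middle of the hinge side, at the shut lid's top face (103 mm above the bench); fixed; axes as centrifuge; the hinge line runs along y, 13 mm below. The lid reaches 170 mm from here towards -x (black tab 14 mm more), 150 mm wide, 12 mm thick; its free edge starts up to 220 mm above the bench. A push straight down 85 mm from here towards -x meets its top face at every start angle and shuts it.
- lid_top (a point): the middle of the lid's outer (top) face, 85 mm from the hinge line, on the grey round mark of 80 mm; it moves with the lid.
- pad: grey control pad, fixed to the bench, 100 mm (its x) by 170 mm (its y) by 45 mm high; it stands to the left or the right of the centrifuge, with the tube rack on the other side; yaw varies by up to 0.35 rad. Origin: centre of its underside; x points away from the robot. In a row along its y: rocker at +55 mm, green start key at 0, red stop key at -55 mm.
- rocker_pivot (a point): middle of the white power rocker, in the valley between its halves, on the pivot; 56 mm above the bench; axes as pad. Each half is 25 mm long (along x), 26 mm wide. Off: near half (-x) level, far half (+x, green mark) slopes up, its end 10 mm above this point. On: far half level at this height. Press about 17 mm from here towards +x.
- rocker (a joint): rocker angle in rad: 0 off, 0.4 fully on (end stop). It takes about 2 N, 17 mm from the pivot, and stays where it is left.
- start_top (a point): centre of the top face of the green start key, a round spring key of 28 mm diameter in a black collar of 44 mm; 63 mm above the bench when up; it moves with the key.
- start (a joint): travel of the start key in m: 0 up, 0.006 fully down (about 5 N); it springs back up.
- stop_top (a point): centre of the top face of the red stop key, same size and height as the start key; not to be pressed.
- stop (a joint): travel of the red stop key in m: 0 up, 0.006 down.
- rack: loose blue rack with eight capped tubes, 70 x 150 mm, 135 mm high, on the side of the centrifuge away from the pad. Origin: centre of its underside. Leave alone.
- dishes: loose stack of four red and amber culture dishes, 92 mm diameter, 60 mm high, between robot and centrifuge. Origin: centre of its underside. Leave alone.
- tube_box: loose storage box, blue below and white above, 124 x 124 mm, 55 mm high, beyond the work to one side. Origin: centre of its underside. Leave alone.
- jar: loose jar with orange cap, 60 mm diameter, 80 mm high, beyond the work on the other side. Origin: centre of its underside. Leave alone.
Mind the look-alikes: they are no part of the job. What is shaped like the pad but pink is not meant.

How it is judged:
By the outcome, as a careful person would: the job done as asked, in the order asked, and still so for the second after the job is handed in, with the robot touching nothing.
It also fails if it takes over 58 s, if anything falls off the work surface, if the arm or the gripper's body presses on something with over 40 N, if the wrist force passes 120 N, or if a joint passes its speed limit or range.

## Robot

A 6-joint arm with a two-finger parallel gripper is mounted at the origin on the work surface. World frame = base frame: x ahead of the robot, y to its left, z up, the work surface at z = 0. Lengths are in mm, angles in rad, forces in N, time in s.
With the tool pointing down it reaches from about 300 to 825 mm from the base axis. Payload 5.4 kg.
Tool frame: the origin (TCP) lies midway between the tips of the shut fingers; the grasp point (between the pads) lies 19 mm behind it; z points along the fingers, y is the line along which they close (so a half turn about z gives the same grasp; the last joint's range is limited). The gripper opens to 92 mm and grips with 3 to 60 N. Pads are 20 mm wide; open, the fingers measure 128 mm over their backs; the gripper's body (75 mm by 189 mm) begins 69 mm behind the grasp point.
Start: joints at [-1.481, 0.158, 1.597, -0, 1.386, -0.21], TCP at [169.791, -549.343, 214.601] pointing down, gripper open.
Joint ranges: [-2.91, 2.91], [-0.94, 2.29], [0.18, 2.7], [-1.29, 4.43], [0.17, 2.64], [-3, 3]. Speed limits (rad/s): [2.57, 2.57, 3.14, 3.14, 3.14, 3.14].

## Interface

Orientations are given as a unit quaternion [w, x, y, z].
In Python, from station import bot, command_gripper, kinematics, imaging gives the robot as it stands. Calls block until the motion is done:
- bot.move_to(position, orientation): joint-space move of the TCP to a pose.
- bot.move_linear(position, velocity=150, rotation=None, max_force=None): straight line of the TCP; rotation=None keeps the orientation; velocity is the mean speed in mm/s. With max_force (N) it stops when the force on the tool has changed by that much, and returns True; else False.
- bot.move_joints(angles): joint-space move.
- command_gripper(opening, f_grip=None): finger opening in mm; f_grip is the grip in N (None keeps the last); returns when the fingers have stopped.
- bot.pause(seconds).
- kinematics.ik(position, orientation): joint angles nearest the present ones, or None.
- bot.get_state(): the state.
- imaging.camera(name): name is "side" or "top"; returns the picture (480x640x3 uint8, red, green, blue); there is no depth.
- imaging.camera_params(name): a dict with "K" (3x3 intrinsics, pixels), "k1" (the pictures are not rectified: a ray, as slopes to the right and down, at radius r is drawn at 1 + k1 r^2 times it, then the intrinsics apply), "rvec" (rotation vector, rad) and "tvec" (3), from world to camera coordinates, as OpenCV has them. Camera axes: x right, y down, z forward; pixel columns grow to the right and rows downward; lengths in mm; the calibration is good to about 2 mm. A picture is of the moment at which its call begins. camera_params takes no time and is no camera call.
A pose or a line that the arm cannot do raises bot.IKError and nothing moves.
- bot.finish_job(): hands the job in; it is judged then, once.
The state is a dict: "time": time; "joint_pos": joint angles; "joint_vel": joint speeds; "effort": joint torques, N m; "ee_pos": TCP position; "orientation": TCP orientation; "contact_force": force on the tool from outside, world axes, zero at the start; "ft_torque": the same for the moment, N m; "finger_gap": finger opening in mm; "gripper_force": force on a finger pad.
Only numpy, scipy, OpenCV 4.12 (cv2) and the standard library are available. Lean on these libraries where they do the work, as an engineer would, in place of code of your own. Each camera call takes 0.05 s, during which the arm holds its last target. There are 200 camera calls.

## Working session

There is one attempt and no reset: what is moved stays moved. The work goes in short steps, each a Python script; the robot and the scene stay as the last script left them, time stands still between calls to the robot, and variables do not carry over. Pictures are saved under pics/ and viewed, at most 10 in all, crops included, and the job is handed in when it is done.

```bash
ls; mkdir -p pics; python3 - <<'E'
from station import bot, imaging
import cv2
for n in("top","side"):
    im=imaging.camera(n); cv2.imwrite(f"pics/{n}0.png",im[:,:,::-1]); print(n,imaging.camera_params(n))
s=bot.get_state(); print(s["time"],s["orientation"],s["contact_force"])
E
```

```text
pics
top {'K': array([[624.47427754,   0.        , 326.83737997],
       [  0.        , 624.47427754, 243.81812781],
       [  0.        ,   0.        ,   1.        ]]), 'k1': -0.15510352828254592, 'rvec': array([ 2.16917339, -2.1855471 ,  0.08736533]), 'tvec': array([  71.14434404,  515.45042983, 1738.54655157])}
side {'K': array([[494.4089942 ,   0.        , 322.90844987],
       [  0.        , 494.4089942 , 233.01059571],
       [  0.        ,   0.        ,   1.        ]]), 'k1': -0.11086316446911912, 'rvec': array([ 0.9971662 , -2.41356048,  1.11548244]), 'tvec': array([ 436.4088113 ,  277.41956511, 1170.76984542])}
0.1 [-8.21853793e-04  9.88782394e-01  1.49360979e-01  2.51439439e-05] [0.5755174  0.11387132 0.31246738]
```

View pics/top0.png

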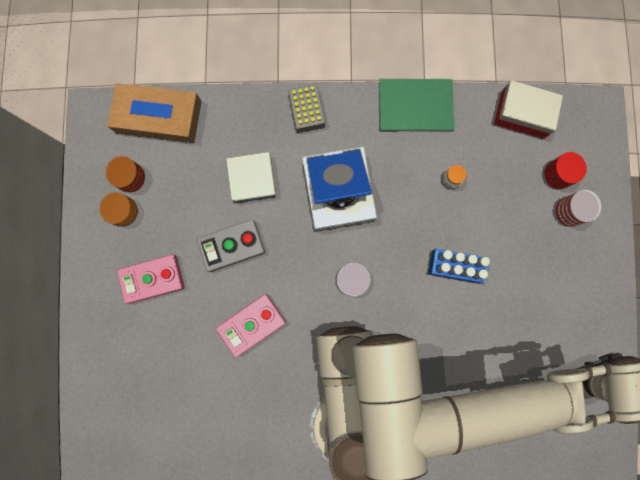

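View pics/side0.png

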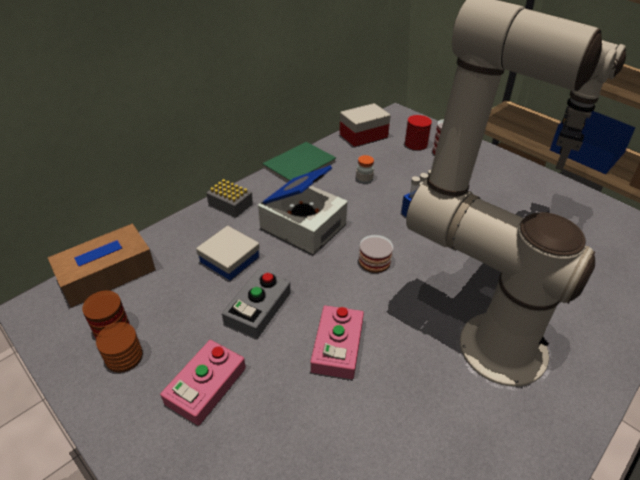

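The top view shows three pad-shaped things: a grey one at (230,245), a pink one at (150,278) and a pink one at (251,325). The grey one is meant, since it is the only grey pad and stands beside the centrifuge. The centrifuge is at (340,190), its lid mark at (339,175), the dishes at (354,280) and the rack at (460,266). Next I'll measure these and check them in an enlarged crop.

```bash
cat > h.py <<'E'
import cv2, numpy as np
from station import bot, imaging, command_gripper, kinematics
P={n:imaging.camera_params(n) for n in("top","side")}
def ray(n,px):
    p=P[n]; R=cv2.Rodrigues(p["rvec"])[0]
    u=cv2.undistortPoints(np.array([[px]],float),p["K"],np.array([p["k1"],0,0,0,0.]))[0,0]
    return -R.T@p["tvec"], R.T@np.array([u[0],u[1],1.])
def onz(n,px,z):
    c,d=ray(n,px); return c+d*(z-c[2])/d[2]
def tri(a,b):
    c1,d1=ray("top",a); c2,d2=ray("side",b)
    s=np.linalg.lstsq(np.c_[d1,-d2],c2-c1,rcond=None)[0]
    p,q=c1+s[0]*d1,c2+s[1]*d2; return (p+q)/2,np.linalg.norm(p-q)
def blobs(im,box,f,amin=15):
    x0,y0,x1,y1=box; c=im[y0:y1,x0:x1].astype(int)
    m=f(c[...,0],c[...,1],c[...,2]).astype(np.uint8)
    n,l,st,ce=cv2.connectedComponentsWithStats(m)
    return [(st[i,4],ce[i]+[x0,y0],(l==i).astype(np.uint8)) for i in np.argsort(-st[1:,4])+1 if st[i,4]>=amin]
green=lambda r,g,b:(g>r+40)&(g>b+30)
red=lambda r,g,b:(r>g+60)&(r>b+60)
blue=lambda r,g,b:(b>r+40)&(b>g+25)
E
python3 - <<'E'
from h import *
t=cv2.imread("pics/top0.png")[:,:,::-1]; s=cv2.imread("pics/side0.png")[:,:,::-1]
bt,bs=(190,210,270,280),(215,260,298,340)
for nm,f in(("green",green),("red",red)):
    A=blobs(t,bt,f);B=blobs(s,bs,f)
    print(nm,[(a[0],a[1].round(1)) for a in A],[(a[0],a[1].round(1)) for a in B])
    print(onz("top",A[0][1],63).round(1),onz("side",B[0][1],63).round(1),tri(A[0][1],B[0][1]))
L=blobs(t,(290,135,390,240),blue)[0]
h=cv2.convexHull(cv2.findContours(L[2],0,1)[0][0])
e=cv2.approxPolyDP(h,3,True)[:,0]+[290,135]; print("lid",L[0],e.tolist())
c=cv2.resize(t[130:290,185:395],None,fx=3.4,fy=3.4,interpolation=2)[:,:,::-1]
d=cv2.resize(s[150:345,205:365],(446,544),interpolation=2)[:,:,::-1]
cv2.imwrite("pics/c1.png",cv2.resize(np.hstack([c[:544],d[:c.shape[0]]]),(800,375))) if 0 else (cv2.imwrite("pics/c1.png",c),cv2.imwrite("pics/c2.png",d))
E
```

```text
green [(np.int32(85), array([228.4, 244.4])), (np.int32(15), array([207.5, 245.3]))] [(np.int32(77), array([256. , 290.9]))]
[513.1 339.1  63. ] [515.1 335.4  63. ] (array([512.30799056, 338.01228476,  67.30874143]), np.float64(1.140747387428114))
red [(np.int32(90), array([247.1, 237.9]))] [(np.int32(74), array([267.1, 276.6]))]
[530.7 287.3  63. ] [533.2 283.6  63. ] (array([530.01880882, 286.49543121,  67.51131078]), np.float64(0.699174593813062))
lid 2099 [[359, 150], [371, 193], [315, 203], [307, 159]]
```

View pics/c1.png

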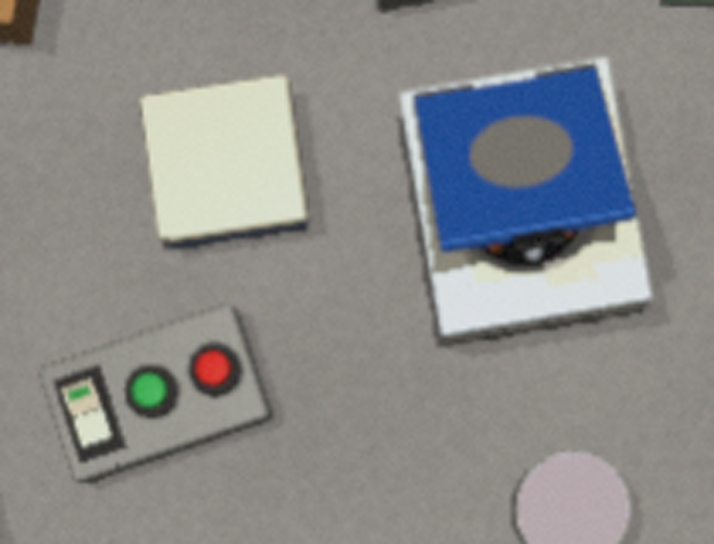

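View pics/c2.png

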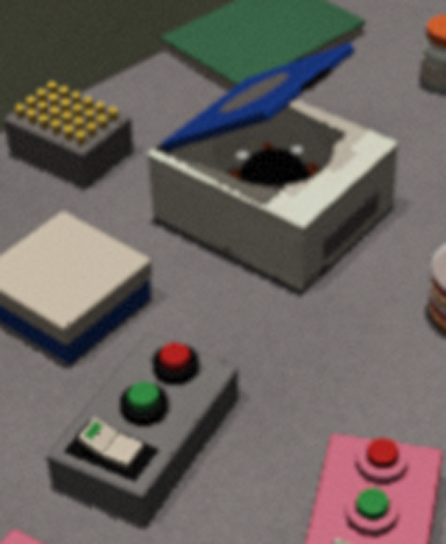

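The crops confirm the choice: the grey pad has its rocker on the left at crop px (90,412), with the green mark on the far end, then the green key at (150,390) and the red key at (213,368). The body's top corners are at crop (402,92), (605,58), (650,300) and (440,335). I'll compute the points and check them against the given sizes.

```bash
cat >> h.py <<'E'
t=cv2.imread("pics/top0.png")[:,:,::-1]; s=cv2.imread("pics/side0.png")[:,:,::-1]
bt,bs=(190,210,270,280),(215,260,298,340)
def key(f): return (onz("top",blobs(t,bt,f)[0][1],63)+onz("side",blobs(s,bs,f)[0][1],63))/2
G,Rd=key(green),key(red)
py=(G-Rd)/np.linalg.norm(G-Rd); px=np.array([py[1],-py[0],0]); RP=G+55*py; RP[2]=56
def quat(yaw_y):  # tool down, tool y along direction yaw_y
    from scipy.spatial.transform import Rotation as Ro
    y=np.array([np.cos(yaw_y),np.sin(yaw_y),0]); z=np.array([0,0,-1.]); x=np.cross(y,z)
    q=Ro.from_matrix(np.c_[x,y,z]).as_quat(); return q[[3,0,1,2]]
E
python3 - <<'E'
from h import *
print("start",G.round(1),"red",Rd.round(1),"pivot",RP.round(1),"yaw",np.arctan2(px[1],px[0]))
print("valley seen",onz("top",(185+90/3.4,130+412/3.4),56).round(1),"mark centre",onz("top",blobs(t,bt,green)[1][1],64).round(1))
cr=[onz("top",(185+a/3.4,130+b/3.4),90) for a,b in((402,92),(605,58),(650,300),(440,335))]
for i in range(4): d=cr[i]-cr[(i+1)%4]; print(cr[i].round(1),np.linalg.norm(d).round(1),np.arctan2(d[1],d[0]).round(3))
# lid ellipse: grey hole within blue hull
def mark(im,box):
    L=blobs(im,box,blue)[0][2]; h=cv2.convexHull(cv2.findContours(L,0,1)[0][0])
    m=np.zeros_like(L); cv2.fillPoly(m,[h],1); m=cv2.erode(m,np.ones((3,3)))&(1-L)
    n,l,st,ce=cv2.connectedComponentsWithStats(m); i=1+np.argmax(st[1:,4]); return ce[i]+box[:2],st[i]
a,sa=mark(t,(290,135,390,240)); b,sb=mark(s,(255,150,350,215)); print(a,sa,b,sb); m,e=tri(a,b); print("mark",m,e)
hin=(cr[0]+cr[1])/2; print("backmid",hin, "dist",np.linalg.norm((m-hin)[:2]), "dishes",onz("top",(354,280),60))
E
```

```text
start [514.1 337.2  63. ] red [532.  285.5  63. ] pivot [496.1 389.2  56. ] yaw 0.33254536123771783
valley seen [495.  387.7  56. ] mark centre [510.9 397.4  64. ]
[750.2 130.2  90. ] 166.8 1.733
[777.  -34.4  90. ] 200.8 0.167
[579.1 -67.7  90. ] 170.3 -1.412
[552.2 100.5  90. ] 200.2 -2.993
[337.77300613 174.12474438] [ 33  29  30  21 489] [295.77142857 182.72380952] [ 29  26  24  14 105]
mark [688.67266922  36.38868418 153.78376132] 0.9810953406818259
backmid [763.5988649   47.91329146  90.        ] dist 75.80733059171224 dishes [412.51470871  -6.67713533  60.        ]
```

The sizes hold: the body measures 200 × 168, and the keys are 55 apart. The lid mark triangulates to 154 mm high, which puts the lid at about 0.68 rad. Its hinge is then about 58 mm beyond the mark. Next is shutting the lid.

```bash
cat > lid.py <<'E'
from h import *
psi=0.163; ux=np.array([np.cos(psi),np.sin(psi),0]); M=np.array([688.7,36.4,0]); p=M+(57.9-90)*ux
q=quat(psi-np.pi/2)
command_gripper(0,20)
e=bot.get_state()["ee_pos"]
bot.move_linear([e[0],e[1],320],velocity=200)
bot.move_to([p[0],p[1],290],q)
def st(): 
    x=bot.get_state(); return round(x["time"],1),np.round(x["ee_pos"],1),np.round(x["contact_force"],1)
print(st())
bot.move_linear([p[0],p[1],215],velocity=100)
print(st())
print(bot.move_linear([p[0],p[1],100],velocity=40,max_force=12),st())
bot.move_linear([p[0],p[1],180],velocity=150)
print(st())
for n in("top","side"): cv2.imwrite(f"pics/{n}1.png",imaging.camera(n)[:,:,::-1])
S=cv2.imread("pics/side1.png"); T=cv2.imread("pics/top1.png")
cv2.imwrite("pics/c3.png",np.hstack([cv2.resize(S[130:350,200:380],(400,489)),cv2.resize(T[120:340,200:380],(400,489))]))
E
python3 lid.py
```

```text
(4.8, array([657.1,  30.2, 290. ]), array([ 0. ,  0.1, -0.1]))
(5.7, array([657.5,  31.1, 215.9]), array([ 0.6,  0.6, -0.1]))
True (8.3, array([656.9,  31.2, 103.4]), array([-1. ,  1.2,  3.9]))
(8.9, array([656.4,  31.3, 178.9]), array([-0.9,  0.3, -0.7]))
```

View pics/c3.png

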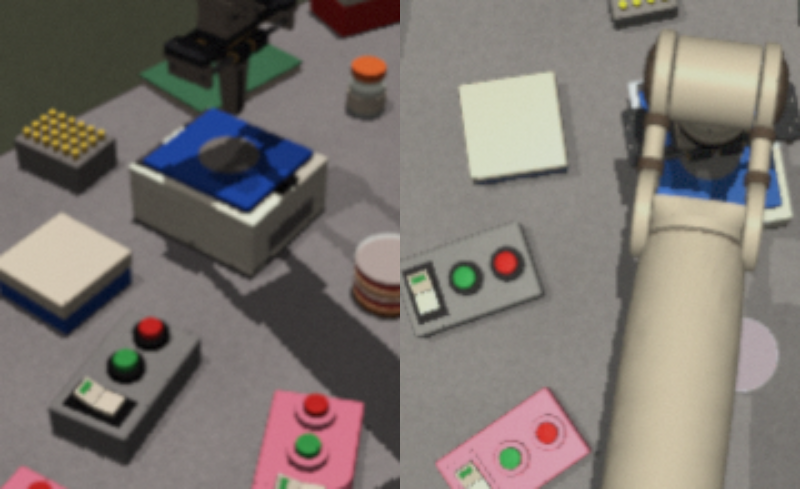

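The lid looks flush and level, and the fingertip stopped at z=103.4. I'll give it one confirming press nearer the free edge, then go on to the rocker.

```bash
cat > rock.py <<'E'
from h import *
def st(): 
    x=bot.get_state(); return round(x["time"],1),np.round(x["ee_pos"],1),np.round(x["contact_force"],1)
psi=0.163; ux=np.array([np.cos(psi),np.sin(psi),0]); p=np.array([688.7,36.4,0])+(57.9-125)*ux
bot.move_linear([p[0],p[1],120],velocity=150)
print("lid",bot.move_linear([p[0],p[1],98],velocity=25,max_force=15),st())
bot.move_linear([p[0],p[1],170],velocity=150)
q=quat(np.arctan2(py[1],py[0])-np.pi)
r=RP+17*px
bot.move_to([r[0],r[1],150],q)
bot.move_linear([r[0],r[1],80],velocity=100)
print("rock",r,st())
print(bot.move_linear([r[0],r[1],51],velocity=25,max_force=15),st())
bot.pause(.2); print(st())
bot.move_linear([r[0],r[1],130],velocity=100)
o=G-90*px+0*py
bot.move_linear([o[0],o[1],180],velocity=200); print(st())
for n in("top","side"): cv2.imwrite(f"pics/{n}2.png",imaging.camera(n)[:,:,::-1])
S=cv2.imread("pics/side2.png"); T=cv2.imread("pics/top2.png")
cv2.imwrite("pics/c4.png",np.hstack([cv2.resize(S[150:350,200:364],(400,488)),cv2.resize(T[130:294,185:319],(400,488))]))
E
python3 rock.py
```

```text
lid True (10.3, array([622.4,  25.6, 103.4]), array([-1.9,  0.5,  5.6]))
rock [512.20337718 394.77480751  56.        ] (13.2, array([512.8, 395. ,  80.8]), array([-0.3,  0.8,  0.4]))
True (14.1, array([512.8, 395. ,  56.4]), array([-1.1, -1. ,  4.7]))
(14.3, array([512.8, 395.1,  56.4]), array([-1.5, -0.8,  5.8]))
(16.0, array([429.2, 308. , 179.5]), array([0.7, 0. , 0.2]))
```

View pics/c4.png

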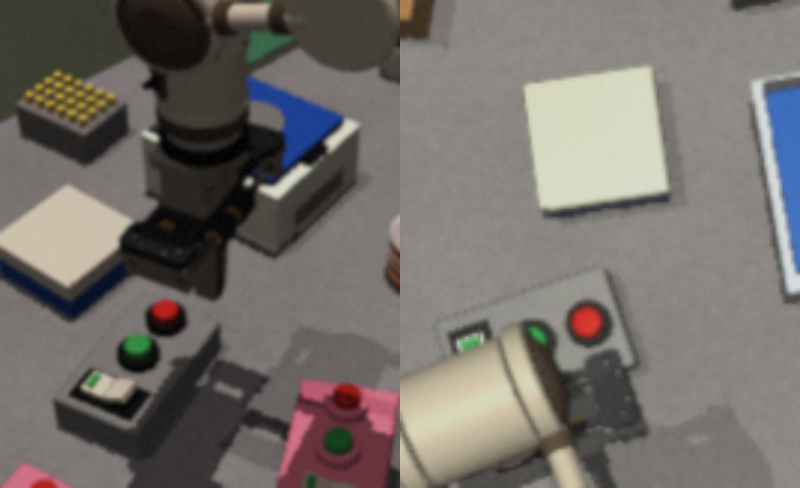

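The side view shows the rocker tipped over, with the green-marked far half level and the near half raised at crop (122,388). The fingertip stopped at z=56.4, the same 0.4 mm offset as on the lid. Next is the start key.

```bash
python3 - <<'E'
from h import *
def st(): 
    x=bot.get_state(); return round(x["time"],1),np.round(x["ee_pos"],1),np.round(x["contact_force"],1)
bot.move_linear([G[0],G[1],150],velocity=150)
bot.move_linear([G[0],G[1],75],velocity=100); print(st())
print(bot.move_linear([G[0],G[1],53],velocity=20,max_force=18),st())
bot.pause(.8); print(st())
bot.move_linear([G[0],G[1],160],velocity=100)
o=G-110*px-150*py
bot.move_linear([o[0],o[1],260],velocity=200); print(st())
for n in("top","side"): cv2.imwrite(f"pics/{n}3.png",imaging.camera(n)[:,:,::-1])
S=cv2.imread("pics/side3.png"); T=cv2.imread("pics/top3.png")
cv2.imwrite("pics/c5.png",np.hstack([cv2.resize(S[150:350,200:364],(400,488)),cv2.resize(T[130:294,185:319],(400,488))]))
E
```

```text
(17.8, array([514.7, 337.5,  75.8]), array([-0.2, -0.1,  0.4]))
True (18.6, array([514.3, 337.3,  61.4]), array([-1.1, -0.5,  5. ]))
(19.4, array([514.3, 337.3,  61.4]), array([-1.4, -0.9,  6.5]))
(21.7, array([458.8, 160. , 259.2]), array([ 0.6, -1. , -0.5]))
```

View pics/c5.png

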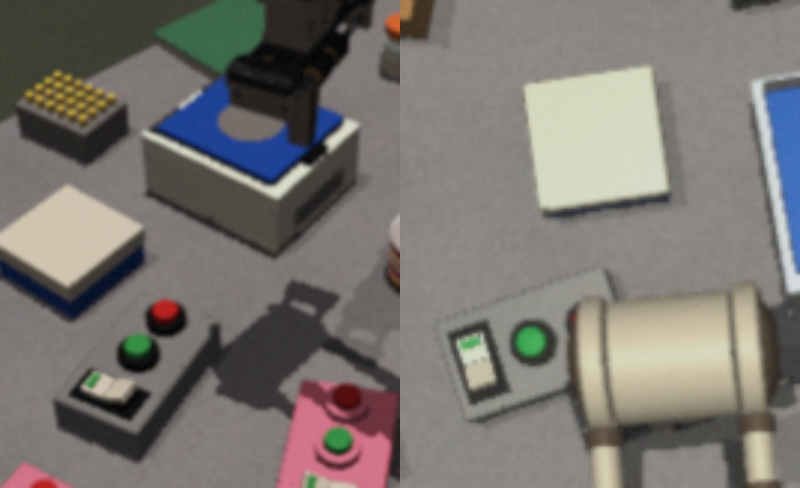

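The press stopped at z≈61, short of the 57 that means fully down, so the 36 mm wide shut fingertips probably hit the collar. The rocker is still on and the lid still shut. I'll press again with the gripper tilted, so that only one finger's outer edge goes inside the collar.

```bash
cat > press.py <<'E'
from h import *
from scipy.spatial.transform import Rotation as Ro
def st(): 
    x=bot.get_state(); return round(x["time"],1),np.round(x["ee_pos"],1),np.round(x["contact_force"],1)
up=np.array([0,0,1.]); phi=0.4
j0=np.array(bot.get_state()["joint_pos"]); best=None
for d in(px,-px):
    for sg in(1,-1):
        e=np.cos(phi)*d-np.sin(phi)*up; z=-np.cos(phi)*up-np.sin(phi)*d; y=sg*e
        q=Ro.from_matrix(np.c_[np.cross(y,z),y,z]).as_quat()[[3,0,1,2]]
        f=lambda h,d=d,e=e: np.array([*(G+4*d)[:2],h])-18*e
        js=[kinematics.ik(f(h),q) for h in(150,54)]
        if any(j is None for j in js): print(sg,"none");continue
        c=np.abs(np.array(js[0])-j0).max(); print(sg,d.round(2),np.round(js[0],2),c.round(2))
        if best is None or c<best[0]: best=(c,q,f,d)
_,q,f,d=best; print("lean",d.round(2))
bot.move_to(f(150),q)
bot.move_linear(f(75),velocity=100); o=f(0)[2]
g=lambda: round(bot.get_state()["ee_pos"][2]-o,1)
print("edge z",g(),st())
hit=bot.move_linear(f(53),velocity=20,max_force=20); print(hit,"edge z",g(),st())
bot.pause(.8); print("edge z",g(),st())
for n in("top","side"): cv2.imwrite(f"pics/{n}4.png",imaging.camera(n)[:,:,::-1])
bot.move_linear(f(160),velocity=100); print(st())
E
python3 press.py; python3 -c "
import cv2;S=cv2.imread('pics/side4.png');cv2.imwrite('pics/c6.png',cv2.resize(S[230:340,200:330],None,fx=5,fy=5,interpolation=2))"
```

```text
1 [0.95 0.33 0.  ] [0.38 0.6  1.19 0.02 1.75 0.04] 1.28
-1 none
1 none
-1 [-0.95 -0.33 -0.  ] [ 0.4   0.06  1.87 -0.03  0.81  0.08] 1.24
lean [-0.95 -0.33 -0.  ]
edge z 75.9 (23.9, array([526.6, 341.6,  82.9]), array([0.3, 0.1, 0.1]))
True edge z 56.9 (24.8, array([526.2, 341.5,  63.9]), array([-5.7, -3.6,  9.9]))
edge z 57.0 (25.6, array([526.2, 341.5,  64. ]), array([-5. , -2.9,  9.8]))
(26.9, array([525.4, 341.1, 165.9]), array([0.2, 0.8, 0.1]))
```

View pics/c6.png

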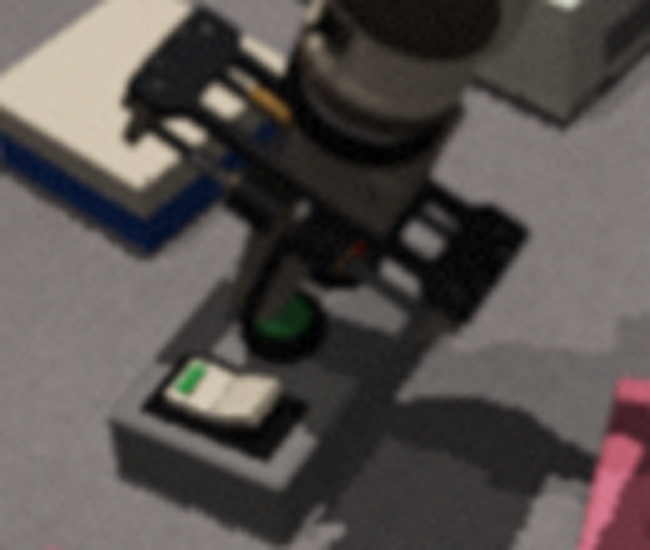

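The picture shows the fingertip on the far half of the key, with the key looking sunk in its collar at crop (285,325). To be sure of full travel, I'll compare the key's lower rim with the earlier picture, then press again in steps to measure the travel from force against height.

```bash
cat > press2.py <<'E'
from h import *
s4=cv2.imread("pics/side4.png")[:,:,::-1]
for im,nm in((s,"up"),(s4,"pressed")):
    b=blobs(im,(240,275,275,310),lambda r,g,b:(g>1.6*r)&(g>1.5*b)&(g>30),5)[0][2]
    print(nm,[(c+240,int(np.nonzero(b[:,c])[0].min()+275),int(np.nonzero(b[:,c])[0].max()+275)) for c in range(b.shape[1]) if b[:,c].any()])
x=bot.get_state(); q=np.array(x["orientation"]); p0=np.array(x["ee_pos"])
bot.move_linear([p0[0],p0[1],74],velocity=150)
b=bot.get_state()["contact_force"]
for h in np.arange(72,59,-1.0):
    hit=bot.move_linear([p0[0],p0[1],h],velocity=25,max_force=25); x=bot.get_state()
    F=np.array(x["contact_force"])-b; print(hit,h,round(x["ee_pos"][2],2),F.round(1))
    if F[2]>18 or hit: break
bot.pause(.8); x=bot.get_state(); print(x["ee_pos"],x["contact_force"])
bot.move_linear([p0[0],p0[1],160],velocity=100); print(bot.get_state()["time"])
E
python3 press2.py
```

```text
up [(250, 291, 293), (251, 289, 294), (252, 289, 295), (253, 288, 296), (254, 288, 296), (255, 287, 297), (256, 287, 296), (257, 287, 296), (258, 287, 296), (259, 288, 295), (260, 288, 295), (261, 289, 294), (262, 290, 291)]
pressed [(251, 294, 294), (252, 294, 296), (253, 294, 296), (254, 294, 296), (255, 294, 296), (256, 293, 297), (257, 291, 296), (258, 290, 296), (259, 290, 296), (260, 290, 295), (261, 292, 293)]
False 72.0 72.86 [ 1.   0.8 -0.8]
False 71.0 71.1 [ 0.7 -0.5 -0.7]
False 70.0 70.28 [0.5 0.2 1. ]
False 69.0 69.26 [0.6 0.6 0.9]
False 68.0 68.23 [0.3 0.4 2.5]
False 67.0 67.24 [-0.2  1.1  2.6]
False 66.0 66.24 [0.1 1.3 3.5]
False 65.0 65.21 [0.4 0.1 4.4]
False 64.0 64.23 [0.1 0.8 3.5]
False 63.0 63.92 [-3.5 -0.9  9.3]
False 62.0 63.71 [-7.1 -3.1 15.8]
False 61.0 63.49 [-11.6  -5.8  22.6]
[526.000253   341.40873131  63.49328583] [-11.71169865  -6.00798992  23.89950679]
32.5667
```

The stepped press agrees with the given key. Contact came at about tool z 70, the spring force rose to about 5 N, and a hard stop followed at 64. That is 6 mm of travel, so the key went fully down, was held and released. The arm is now clear.

```bash
python3 - <<'E'
from h import *
im=imaging.camera("side")
for nm,f in(("green",green),("red",red)): print(nm,[(a[0],a[1].round(1)) for a in blobs(im,bs,f)])
print(bot.get_state()["contact_force"]); print(bot.finish_job())
E
```

```text
green [(np.int32(19), array([254.8, 291.3])), (np.int32(15), array([237.9, 305.1]))]
red [(np.int32(71), array([267.2, 276.6]))]
[ 0.22892519  0.25151867 -0.76987374]
the job is handed in; nothing more can be done
None
```

The job is handed in: the lid was shut, the rocker pressed right over, then the start key pressed fully down, held and released. The start key took three presses: the first stopped part-way, probably on the collar, the second went down fully, and the third confirmed the full 6 mm. The stop key and the loose items were never touched.

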